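# Isolate, draw the fuse carrier and show its contacts to the camera

## Robot

A 6-joint arm with a two-finger parallel gripper is mounted at the origin on a cart in front of the work surface, level with it; the furniture and walls round the work are solid. World frame = base frame: x ahead of the robot, y to its left, z up, the work surface at z = 0. Lengths are in m, angles in rad, forces in N, time in s.
With the tool pointing down it reaches from about 0.35 to 0.775 m from the base axis. Payload 5.5 kg.
Tool frame: the origin (TCP) lies midway between the tips of the shut fingers; the grasp point (between the pads) lies 19 mm behind it (env.hold_point_z is the distance from the TCP to the grasp point, in m); z points along the fingers, y is the line along which they close (so a half turn about z gives the same grasp; the last joint's range is limited). The gripper opens to 85 mm and grips with 20 to 120 N. Pads are 22 mm wide; open, the fingers measure 114 mm over their backs; the gripper's body (76 mm by 85 mm) begins 54 mm behind the grasp point. The pads swing forward as they close: fully open they stand 13 mm farther back than shut.
Start: joints at [1.075, 0.313, 0.046, 1.304, 0, 1.431], TCP at [0.2, 0.539, 0.231] pointing down, gripper open.
Joint ranges: [-2.76, 2.76], [-0.86, 1.69], [-1.03, 1.26], [-2.2, 2.34], [-1.47, 1.5], [-3.14, 3.14]. Speed limits (rad/s): [2.57, 2.57, 3.14, 3.14, 3.14, 3.14].

## Interface

Orientations are given as a unit quaternion [w, x, y, z].
In Python, from workcell import env, read_camera gives the robot as it stands. The module is installed in compiled form; this text tells all that it offers.
- The arm moves only by the tool carry_out, never from a script. Its argument "moves" is a list of rows, each an object of numbers: "tx", "ty", "tz": the shift along the world's x, y, z in cm; "wx", "wy", "wz": the turn, a rotation vector about the world's x, y, z in rad; "claw": the closure, from -1 (fully open) to 1 (shut). A call has 1 to 8 rows; each row shifts and turns the commanded pose from where the row before left it; what a row does not reach is not made up. A row lasts 1/8 s, in which the tool goes at most 62.5 mm and 10.7 degrees, less where a joint would pass 70% of its speed; a pose out of reach is approached as far as the arm can. A call is refused whole if a number of a shift passes 6.25 or a number of a turn 0.188, either way. A call with a gripper value outside its range is refused whole. The fingers move at their own pace and stop on an object; "newtons" is the grip in N (left out, the last holds). Time passes only in rows, so rows that do not move let the fingers close. It gives the time, the measured TCP pose, the force, the opening and the grip force at its end, in the units of the state.
- env.get_state(): the state, without advancing time (a new reading comes with each control period).
- read_camera(name): name is "scene" or "top" or "wrist"; returns a dict with "image" (480x640x3 uint8, blue, green, red), "z_map" (480x640 float32, m along the optical axis (not along the pixel's ray), 0 where there is no reading), "fx", "fy", "cx", "cy" (pixels), "camera_from_world" (4x4, takes a point from world to camera coordinates); the wrist camera has in their place "hand_eye" (4x4, takes a point from camera to tool coordinates, whose origin is the TCP and whose axes are the flange's). Camera axes: x right, y down, z forward; pixel columns grow to the right and rows downward; lengths in m; the calibration is good to about 2 mm. A picture is of the moment at which its call begins: read the wrist's pose just before it.
- env.hand_in(): hands the job in; it is judged then, once.
The state is a dict: "clock": time; "joint_pos": joint angles; "qvel": joint speeds; "tau": joint torques, N m; "tcp_pos": TCP position; "orientation": TCP orientation; "wrist_force": force on the tool from outside, world axes, zero at the start; "ft_torque": the same for the moment, N m; "finger_gap": finger opening in m; "grip_force": force on a finger pad.
Only numpy, scipy, OpenCV 4.12 (cv2) and the standard library are available. Lean on these libraries where they do the work, as an engineer would, in place of code of your own. Each camera call takes 0.05 s, during which the arm holds its last target. There are 200 camera calls.

## Task

The fuse contacts need a picture: turn the rotary handle of the fused isolator on the bench from on to its off position, then draw the fuse carrier up out of its base. Turn the carrier so that its underside, with the two copper blades and the fuse link, looks straight at the lens of the tripod camera, and hold it up squarely in front of that lens, about 20 cm away and touching nothing but the gripper. Finish while still holding it there quite still; leave the isolator off, and do not shift the tripod or anything else that lies on the bench.

Things in the scene. Friction and masses are not known exactly. Their poses are not given: they have to be found in the camera images.
- fused_isolator: grey steel box bolted to the worktop, 150 x 204 x 55 mm high. Origin: middle of its underside; +x to its back, +y to its left. On top: a grey fuse base at y -52 (104 x 48 mm, rim 30 mm above the cover) and a grey switch body at y +48 (68 x 64 x 42 mm). A steel interlock slide between them (35 mm above the cover) locks the carrier in unless the handle is off.
- fuse_carrier: black moulded plug-in carrier, 0.10 to 0.17 kg. Origin: middle of its seating face; +z up when plugged in, x along it. Body 86 x 30 mm, z 0 to 22; on it a grip 62 (x) x 20 (y) mm, z 22 to 53: pinch it there across y. Below: two copper blades at x +-33, to z -18, and a white fuse link between. Seated 77 mm above the worktop, at the box's y -52; sprung jaws hold the blades, about 10 N to draw.
- isolator_handle (a joint): isolator handle: 0 rad on (pointer to the carrier, along the box's -y), 1.57 off (pointer to the back, along the box's +x), a quarter turn counter-clockwise seen from above. A spring detent (about 0.15 N m) throws it to the nearer end; about 0.8 rad is the middle.
- handle_grip (a point): on the handle's vertical spindle, 120 mm above the worktop, in the middle of the height of its bar. The bar is black, 13 mm thick, 60 mm long (35 mm to the pointer end, 25 mm to the other), 22 mm high (107 to 129 mm above the worktop); this point turns with it, the pointer along its -y. The switch body's top is 97 mm above the worktop.
- tripod_camera: small black camera on a loose three-legged mini tripod, 0.2 kg, 220 mm high, legs within 65 mm of its middle. Origin: near the middle on the worktop; z up. The camera (a block 16 x 45 x 50 mm at the top) looks level along this frame's -x.
- lens (a point): middle of the camera's front glass (lens 23 mm across), 195 mm above the worktop, 10 mm ahead (-x) of the tripod's origin; same axes as the tripod, so it looks along its -x.
- screwdriver: small screwdriver lying loose on the bench, 150 mm long, 18 mm high. Leave alone.
- pliers: combination pliers lying loose, 167 x 46 x 12 mm. Leave alone.
- lens_brush: lens brush lying loose, a dark barrel 75 mm long, 20 mm thick. Leave alone.
- spare_fuse_0: spare fuse link standing on end, white with brass caps, 17 mm across, 48 mm high. Leave alone.
- spare_fuse_1: second spare fuse link standing beside the first, same size. Leave alone.
- tape: roll of tape lying flat, 81 mm across, 24 mm high. Leave alone.
There are look-alikes about, which are no part of the job. What is shaped like the fuse_carrier but purple is not meant.

How it is judged:
On the way, in this order (a step that is already met when the one before it is completed fails the run):
1. the isolator handle is turned to off while the carrier is still in its base (value of joint isolator_handle above 1.4 rad and z of fuse_carrier in the frame of fused_isolator below 0.083 m), for 0.2 s.
2. the carrier is drawn up out of its base, the isolator being off (value of joint isolator_handle above 1.4 rad and z of fuse_carrier in the frame of fused_isolator above 0.115 m), for 0.1 s.
At the end, for the whole second after the job is handed in: Handle past 1.4 rad; carrier still, in the fingers alone, its origin above 13 cm; lens 10 to 30 cm below it along its own -z and within 9 cm sideways of that axis; carrier 10 to 30 cm ahead of the lens, within 8 cm sideways and 8 cm below to 11 cm above it (value of joint isolator_handle above 1.4 rad and height (world z) of fuse_carrier above 0.13 m and contact force between the fingers and fuse_carrier above 1 N and z of lens in the frame of fuse_carrier between -0.3 and -0.1 m and x of lens in the frame of fuse_carrier between -0.09 and 0.09 m and y of lens in the frame of fuse_carrier between -0.09 and 0.09 m and x of fuse_carrier in the frame of tripod_camera between -0.32 and -0.1 m and y of fuse_carrier in the frame of tripod_camera between -0.08 and 0.08 m and z of fuse_carrier in the frame of tripod_camera between 0.115 and 0.305 m and contact force between fuse_carrier and fused_isolator below 0.1 N and contact force between fuse_carrier and tripod_camera below 0.1 N and linear speed of fuse_carrier below 0.02 m/s and angular speed of fuse_carrier below 0.15 rad/s); the arm keeps its last pose, push and grip.
It fails at once if the tripod camera is shifted by more than 20 mm or tipped (distance of tripod_camera from where it was at the start of the episode above 0.02 m or angle between tripod_camera's own z axis and vertical above 0.1 rad).
It fails at once if a loose thing on the bench is shifted by more than 30 mm or knocked over (distance of any of screwdriver, pliers, lens_brush, spare_fuse_0, spare_fuse_1, tape from where it was at the start of the episode above 0.03 m or angle between any of spare_fuse_0, spare_fuse_1's own z axis and vertical above 0.5 rad).
It also fails if it takes over 45 s, if anything falls off the work surface, if the arm or the gripper's body presses on something with over 40 N, if the wrist force passes 120 N, or if a joint passes its speed limit or range.

## Working session

There is one attempt and no reset: what is moved stays moved. The work goes in short steps, Python scripts to look and compute and a tool call to move; the robot and the scene stay as the last step left them, time stands still between calls to the robot, and variables do not carry over. Pictures are saved under pics/ and viewed, at most 10 in all, crops included, and the job is handed in when it is done.

Besides the shell and the picture viewer there is one more tool, called after "Emit:" as name([rows], argument=value, ...), one row to a line, values as JSON. carry_out: Moves the arm, as the interface text tells. Its arguments: {"type":"object","properties":{"moves":{"type":"array","items":{"type":"object","properties":{"tx":{"type":"number"},"ty":{"type":"number"},"tz":{"type":"number"},"wx":{"type":"number"},"wy":{"type":"number"},"wz":{"type":"number"},"claw":{"type":"number"}}}},"newtons":{"type":"number"}},"required":["moves"]}

```bash
mkdir -p pics; cat > h.py <<'E'
import numpy as np,cv2
from workcell import env, read_camera
def cloud(c):
    z=c["z_map"];v,u=np.indices(z.shape)
    P=np.stack([(u-c["cx"])/c["fx"]*z,(v-c["cy"])/c["fy"]*z,z],-1)
    T=np.linalg.inv(c["camera_from_world"])
    W=P@T[:3,:3].T+T[:3,3]; W[z==0]=np.nan
    return W
E
python3 - <<'E'
from h import *
import pickle
d={}
for n in("top","scene"):
    c=read_camera(n);d[n]=c;cv2.imwrite(f"pics/{n}.png",c["image"])
    T=np.linalg.inv(c["camera_from_world"]);print(n,T[:3,3],T[:3,2])
pickle.dump(d,open("d.pkl","wb"))
s=env.get_state();print(s, env.hold_point_z)
E
```

```text
top [ 0.30336    -0.00580802  1.20809002] [ 0.20829519  0.00514039 -0.9780525 ]
scene [-0.29032475 -0.79922217  0.68868821] [ 0.63560895  0.63229476 -0.44294988]
{'clock': 0.1, 'joint_pos': array([ 1.07542387e+00,  3.13916369e-01,  4.50983098e-02,  1.30359918e+00,
       -2.53798818e-05,  1.43118408e+00]), 'qvel': array([ 0.00048467, -0.00188277,  0.00320738, -0.00185488, -0.00086942,
        0.00012511]), 'tau': array([ 3.59103127e-03, -4.81726670e+01,  2.99244404e+01,  1.27799131e-02,
       -1.25980509e-04,  6.69224036e-06]), 'tcp_pos': array([0.20007969, 0.53858375, 0.23050546]), 'orientation': array([-2.40957435e-04,  1.76943460e-01,  9.84220684e-01, -7.73914346e-04]), 'wrist_force': array([ 0.72675527,  0.13109407, -0.54558572]), 'ft_torque': array([0.00558005, 0.01386374, 0.00300517]), 'grip_force': 0.0, 'finger_gap': 0.08573380367389813} 0.0187
```

View pics/top.png

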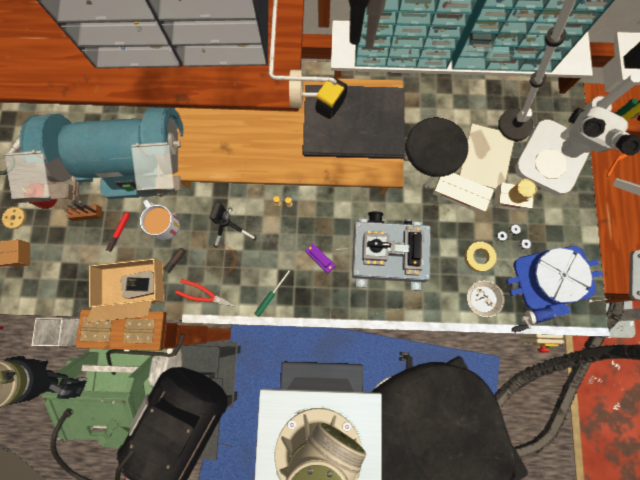

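View pics/scene.png

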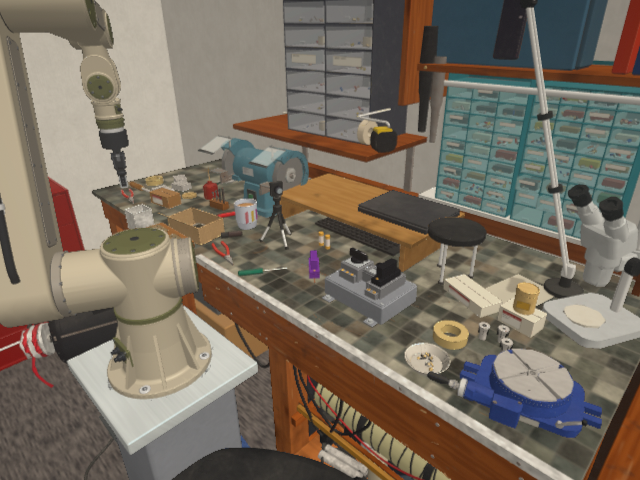

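The top view shows the isolator at about (392,250), with the carrier on its right at (414,248) and the handle at (378,245). The tripod is at (225,220), the purple decoy at (320,258), and the spare fuses at (277–289,200). The shelf sits behind the bench. Next I measure these.

```bash
python3 - <<'E'
from h import *
import pickle
d=pickle.load(open("d.pkl","rb"));c=d["top"];W=cloud(c);im=c["image"]
def rep(n,u0,u1,v0,v1,z0,z1,mask=None):
    w=W[v0:v1,u0:u1].reshape(-1,3);k=(w[:,2]>z0)&(w[:,2]<z1)
    if mask is not None:k&=mask[v0:v1,u0:u1].ravel()
    w=w[k]
    if len(w)<5:print(n,len(w),w);return
    r=cv2.minAreaRect(((w[:,:2]-w[:,:2].mean(0))*1000).astype(np.float32))
    print(n,len(w),"mean",w.mean(0).round(4),"rectc",(np.array(r[0])/1000+w[:,:2].mean(0)).round(4),np.round(r[1],1),round(r[2],1),"z",w[:,2].min().round(3),w[:,2].max().round(3))
rep("cover",345,440,210,295,.045,.065)
rep("carriergrip",400,430,225,275,.122,.14)
rep("carriergrip+",400,430,225,275,.092,.14)
rep("handle",355,402,225,270,.118,.14)
rep("switch",355,402,225,275,.09,.104)
rep("all>40",345,440,205,295,.04,.2)
rep("cam",205,245,195,235,.175,.24)
rep("camtop",205,245,195,235,.212,.24)
rep("lens?",205,245,195,235,.185,.207)
rep("tripod legs",195,265,195,255,.01,.1)
rep("purple",300,340,240,275,.02,.2)
rep("fuses",270,297,190,210,.03,.08)
rep("shelfwood",185,400,110,185,.05,.6)
rep("laptop/black",305,402,88,155,.05,.6)
rep("stool",405,470,118,172,.05,.6)
for u,v in[(250,150),(350,125),(436,147),(300,210),(225,100),(320,98),(280,70)]:print(u,v,W[v,u].round(3))
a=cv2.resize(im[190:260,195:275],None,fx=5,fy=5,interpolation=cv2.INTER_CUBIC)
b=cv2.resize(im[205:295,345:440],None,fx=4,fy=4,interpolation=cv2.INTER_CUBIC)
s=d["scene"]["image"];e=cv2.resize(s[175:255,240:320],None,fx=4.5,fy=4.5)
C=np.zeros((360,800+340,3),np.uint8);C[:350,:400]=a;C[:360,400:780]=b;C[:360,780:1140]=e
cv2.imwrite("pics/crop.png",cv2.resize(C,(800,252),interpolation=cv2.INTER_AREA))
E
```

```text
cover 2327 mean [ 0.5202 -0.1701  0.0547] rectc [ 0.5393 -0.1793] [204.2 183. ] 88.6 z 0.045 0.065
carriergrip 202 mean [ 0.5205 -0.2296  0.1301] rectc [ 0.5217 -0.2292] [19.9 61.1] 89.9 z 0.122 0.137
carriergrip+ 422 mean [ 0.5176 -0.2265  0.115 ] rectc [ 0.5218 -0.22  ] [86.4 50.7] 0.3 z 0.092 0.137
handle 129 mean [ 0.5235 -0.1342  0.1278] rectc [ 0.524  -0.1352] [58. 13.] 86.9 z 0.118 0.135
switch 535 mean [ 0.522  -0.1376  0.0956] rectc [ 0.5243 -0.1485] [98.9 69.2] 89.1 z 0.09 0.104
all>40 4353 mean [ 0.52   -0.1741  0.073 ] rectc [ 0.5393 -0.1793] [204.2 183. ] 88.6 z 0.04 0.137
cam 282 mean [0.5681 0.2518 0.2099] rectc [0.5698 0.2501] [34.7 43.9] 78.3 z 0.177 0.224
camtop 135 mean [0.571  0.2575 0.2192] rectc [0.5712 0.2568] [21.  43.9] 78.3 z 0.212 0.224
lens? 96 mean [0.5643 0.2457 0.2   ] rectc [0.5643 0.2471] [24.1 42.7] 59.2 z 0.185 0.207
tripod legs 173 mean [0.5608 0.2516 0.0529] rectc [0.5872 0.263 ] [101.5 115.7] 14.8 z 0.01 0.099
purple 372 mean [0.4949 0.0129 0.0557] rectc [0.4982 0.0132] [86.1 29.4] 47.0 z 0.021 0.077
fuses 76 mean [0.654  0.1223 0.0454] rectc [0.6547 0.1229] [47.5 15.8] 86.2 z 0.03 0.054
shelfwood 15925 mean [0.7788 0.0937 0.1236] rectc [0.785  0.0997] [212.3 578.2] 1.0 z 0.098 0.38
laptop/black 6472 mean [ 0.8333 -0.0645  0.1689] rectc [ 0.8479 -0.0656] [198.2 257.7] 1.9 z 0.125 0.401
stool 2816 mean [ 0.779  -0.2772  0.1576] rectc [ 0.7823 -0.279 ] [158.2 150.9] 88.8 z 0.139 0.165
250 150 [0.768 0.206 0.118]
350 125 [ 0.837 -0.056  0.14 ]
436 147 [ 0.775 -0.277  0.157]
300 210 [ 0.641  0.074 -0.002]
225 100 [0.813 0.237 0.293]
320 98 [0.767 0.018 0.395]
280 70 [0.894 0.116 0.292]
```

View pics/crop.png

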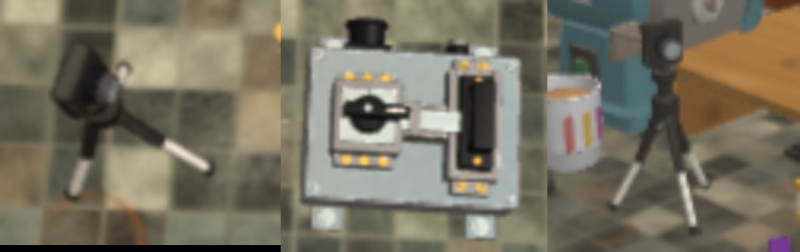

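The crop shows the handle pointer aimed at the carrier (on), and the lens looking mainly along -y and slightly -x. The measurements agree with the given sizes:

| Item | Measured position |
|---|---|
| Spindle | about (0.524, -0.130) |
| Carrier | (0.5217, -0.229), 130 mm high |
| Box yaw | about -1.4° |
| Camera | about (0.570, 0.253) |

I'll approach the handle now.

Emit:
carry_out([
  {"tx": 2, "ty": -4.2, "wz": -0.0775, "claw": -1},
  {"tx": 2, "ty": -4.2, "wz": -0.0775},
  {"tx": 2, "ty": -4.2, "wz": -0.0775},
  {"tx": 2, "ty": -4.2, "wz": -0.0775},
  {"tx": 2, "ty": -4.2, "wz": -0.0775},
  {"tx": 2, "ty": -4.2, "wz": -0.0775},
  {"tx": 2, "ty": -4.2, "wz": -0.0775},
  {"tx": 2, "ty": -4.2, "wz": -0.0775},
], newtons=30)

```text
invalid input at $.moves[0]: expected keys tx, ty, tz, wx, wy, wz, claw
```

```bash
cat > log.py <<'E'
from h import *
import json
s=env.get_state();q=s["orientation"]
open("log.txt","a").write(json.dumps([list(map(float,s["joint_pos"])),list(map(float,s["tcp_pos"])),list(map(float,q))])+"\n")
print(s["clock"],s["joint_pos"].round(3),s["tcp_pos"].round(4),q.round(4),s["wrist_force"].round(1),s["finger_gap"],s["grip_force"])
E
python3 log.py
```

```text
0.1 [ 1.075  0.314  0.045  1.304 -0.     1.431] [0.2001 0.5386 0.2305] [-2.000e-04  1.769e-01  9.842e-01 -8.000e-04] [ 0.7  0.1 -0.5] 0.08573380367389813 0.0
```

Emit:
carry_out([
  {"tx": 2, "ty": -4.2, "wz": -0.0775},
  {"tx": 2, "ty": -4.2, "wz": -0.0775},
  {"tx": 2, "ty": -4.2, "wz": -0.0775},
  {"tx": 2, "ty": -4.2, "wz": -0.0775},
  {"tx": 2, "ty": -4.2, "wz": -0.0775},
  {"tx": 2, "ty": -4.2, "wz": -0.0775},
  {"tx": 2, "ty": -4.2, "wz": -0.0775},
  {"tx": 2, "ty": -4.2, "wz": -0.0775},
])

```text
invalid input at $.moves[0]: expected keys tx, ty, tz, wx, wy, wz, claw
```

```bash
python3 log.py
```

```text
0.1 [ 1.075  0.314  0.045  1.304 -0.     1.431] [0.2001 0.5386 0.2305] [-2.000e-04  1.769e-01  9.842e-01 -8.000e-04] [ 0.7  0.1 -0.5] 0.08573380367389813 0.0
```

All keys are required in every row.

Emit:
carry_out([
  {"tx": 2, "ty": -4.2, "tz": 0, "wx": 0, "wy": 0, "wz": -0.0775, "claw": -1},
  {"tx": 2, "ty": -4.2, "tz": 0, "wx": 0, "wy": 0, "wz": -0.0775, "claw": -1},
  {"tx": 2, "ty": -4.2, "tz": 0, "wx": 0, "wy": 0, "wz": -0.0775, "claw": -1},
  {"tx": 2, "ty": -4.2, "tz": 0, "wx": 0, "wy": 0, "wz": -0.0775, "claw": -1},
  {"tx": 2, "ty": -4.2, "tz": 0, "wx": 0, "wy": 0, "wz": -0.0775, "claw": -1},
  {"tx": 2, "ty": -4.2, "tz": 0, "wx": 0, "wy": 0, "wz": -0.0775, "claw": -1},
  {"tx": 2, "ty": -4.2, "tz": 0, "wx": 0, "wy": 0, "wz": -0.0775, "claw": -1},
  {"tx": 2, "ty": -4.2, "tz": 0, "wx": 0, "wy": 0, "wz": -0.0775, "claw": -1},
], newtons=30)

```text
clock: 1.1
tcp_pos: [0.3605, 0.2016, 0.2311]
orientation: [-0.0, 0.47, 0.883, -0.0]
wrist_force: [0.9, 1.1, -0.9]
finger_gap: 0.0853
grip_force: 0.0
```

```bash
python3 log.py
```

```text
1.1 [ 0.315 -0.    -0.33   1.241  0.     1.293] [0.3605 0.2016 0.2311] [-1.000e-04  4.698e-01  8.828e-01 -0.000e+00] [ 0.9  1.1 -0.9] 0.08525256315053854 0.0
```

Emit:
carry_out([
  {"tx": 2, "ty": -4.2, "tz": 0, "wx": 0, "wy": 0, "wz": -0.0775, "claw": -1},
  {"tx": 2, "ty": -4.2, "tz": 0, "wx": 0, "wy": 0, "wz": -0.0775, "claw": -1},
  {"tx": 2, "ty": -4.2, "tz": 0, "wx": 0, "wy": 0, "wz": -0.0775, "claw": -1},
  {"tx": 2, "ty": -4.2, "tz": 0, "wx": 0, "wy": 0, "wz": -0.0775, "claw": -1},
  {"tx": 2, "ty": -4.2, "tz": 0, "wx": 0, "wy": 0, "wz": -0.0775, "claw": -1},
  {"tx": 2, "ty": -4.2, "tz": 0, "wx": 0, "wy": 0, "wz": -0.0775, "claw": -1},
  {"tx": 2, "ty": -4.2, "tz": 0, "wx": 0, "wy": 0, "wz": -0.0775, "claw": -1},
  {"tx": 2, "ty": -4.2, "tz": 0, "wx": 0, "wy": 0, "wz": -0.0775, "claw": -1},
])

```text
clock: 2.1
tcp_pos: [0.5206, -0.1344, 0.2309]
orientation: [-0.0, 0.717, 0.697, -0.0]
wrist_force: [0.5, 0.6, 0.3]
finger_gap: 0.0856
grip_force: 0.0
```

```bash
python3 log.py; python3 - <<'E'
from h import *
from scipy.spatial.transform import Rotation as R
s=env.get_state();c=read_camera("wrist");cv2.imwrite("pics/w1.png",c["image"])
q=s["orientation"];T=np.eye(4);T[:3,:3]=R.from_quat(q[[1,2,3,0]]).as_matrix();T[:3,3]=s["tcp_pos"]
c["camera_from_world"]=np.linalg.inv(T@c["hand_eye"]);W=cloud(c).reshape(-1,3)
print((T@c["hand_eye"]).round(3))
def rep(n,lo,hi):
    w=W[((W>lo)&(W<hi)).all(1)]
    if len(w)<9:print(n,len(w));return
    m=w[:,:2].mean(0);r=cv2.minAreaRect(((w[:,:2]-m)*1000).astype(np.float32))
    print(n,len(w),w.mean(0).round(4),(np.array(r[0])/1000+m).round(4),np.round(r[1],1),round(r[2],1))
rep("handle",[.47,-.19,.122],[.58,-.08,.136])
rep("grip",[.47,-.26,.122],[.58,-.205,.136])
E
```

```text
2.1 [-0.402  0.241 -0.052  1.278  0.     1.197] [ 0.5206 -0.1344  0.2309] [-3.000e-04  7.169e-01  6.972e-01 -0.000e+00] [0.5 0.6 0.3] 0.08557167575258393 0.0
[[ 1.    -0.026 -0.008  0.522]
 [-0.027 -0.965 -0.26  -0.069]
 [-0.001  0.26  -0.966  0.373]
 [ 0.     0.     0.     1.   ]]
handle 1176 [ 0.5233 -0.1336  0.128 ] [ 0.5232 -0.1364] [59.7 12.9] 87.1
grip 1875 [ 0.521  -0.2291  0.129 ] [ 0.521  -0.2308] [21.  61.9] 88.5
```

View pics/w1.png

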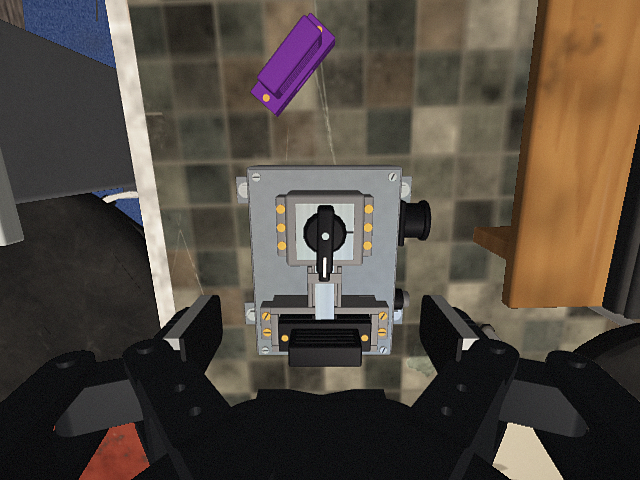

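The wrist view shows the handle pointing at the carrier, with the spindle at pixel (325,236). Its position is (0.5233, -0.131), and the grip is at (0.521, -0.230). I'll lower onto the bar and close.

Emit:
carry_out([
  {"tx": 0.3, "ty": 0.3, "tz": -3, "wx": 0, "wy": 0, "wz": 0, "claw": -1},
  {"tx": 0, "ty": 0, "tz": -4, "wx": 0, "wy": 0, "wz": 0, "claw": -0.5},
  {"tx": 0, "ty": 0, "tz": -4, "wx": 0, "wy": 0, "wz": 0, "claw": -0.3},
  {"tx": 0, "ty": 0, "tz": -1.5, "wx": 0, "wy": 0, "wz": 0, "claw": 0},
  {"tx": 0, "ty": 0, "tz": 0, "wx": 0, "wy": 0, "wz": 0, "claw": 1},
  {"tx": 0, "ty": 0, "tz": 0, "wx": 0, "wy": 0, "wz": 0, "claw": 1},
  {"tx": 0, "ty": 0, "tz": 0, "wx": 0, "wy": 0, "wz": 0, "claw": 1},
  {"tx": 0, "ty": 0, "tz": 0, "wx": 0, "wy": 0, "wz": 0, "claw": 1},
], newtons=40)

```text
clock: 3.15
tcp_pos: [0.524, -0.1303, 0.1077]
orientation: [0.001, 0.716, 0.698, 0.0]
wrist_force: [-1.9, -0.6, 5.2]
finger_gap: 0.0121
grip_force: 41.0
```

```bash
python3 log.py
```

```text
3.15 [-0.392  0.314 -0.266  0.988 -0.     1.204] [ 0.524  -0.1303  0.1077] [1.000e-03 7.159e-01 6.982e-01 4.000e-04] [-1.9 -0.6  5.2] 0.012090884045541591 41.01958215236664
```

Emit:
carry_out([
  {"tx": 0, "ty": 0, "tz": 0, "wx": 0, "wy": 0, "wz": 0.15, "claw": 1},
  {"tx": 0, "ty": 0, "tz": 0, "wx": 0, "wy": 0, "wz": 0.16, "claw": 1},
  {"tx": 0, "ty": 0, "tz": 0, "wx": 0, "wy": 0, "wz": 0.16, "claw": 1},
  {"tx": 0, "ty": 0, "tz": 0, "wx": 0, "wy": 0, "wz": 0.16, "claw": 1},
  {"tx": 0, "ty": 0, "tz": 0, "wx": 0, "wy": 0, "wz": 0.16, "claw": 1},
  {"tx": 0, "ty": 0, "tz": 0, "wx": 0, "wy": 0, "wz": 0.16, "claw": 1},
  {"tx": 0, "ty": 0, "tz": 0, "wx": 0, "wy": 0, "wz": 0.16, "claw": 1},
  {"tx": 0, "ty": 0, "tz": 0, "wx": 0, "wy": 0, "wz": 0.16, "claw": 1},
])

```text
clock: 4.15
tcp_pos: [0.5231, -0.1308, 0.1077]
orientation: [0.0, 0.16, 0.987, -0.001]
wrist_force: [-4.3, -2.9, 7.8]
finger_gap: 0.0121
grip_force: 41.0
```

Emit:
carry_out([
  {"tx": 0, "ty": 0, "tz": 0, "wx": 0, "wy": 0, "wz": 0.15, "claw": 1},
  {"tx": 0, "ty": 0, "tz": 0, "wx": 0, "wy": 0, "wz": 0.15, "claw": 1},
  {"tx": 0, "ty": 0, "tz": 0, "wx": 0, "wy": 0, "wz": 0, "claw": 1},
  {"tx": 0, "ty": 0, "tz": 0, "wx": 0, "wy": 0, "wz": 0, "claw": 1},
])

```text
clock: 4.65
tcp_pos: [0.5231, -0.131, 0.1077]
orientation: [0.0, 0.013, 1.0, -0.001]
wrist_force: [-3.4, -3.0, 7.8]
finger_gap: 0.012
grip_force: 40.9
```

```bash
python3 log.py
```

```text
4.65 [-0.393  0.314 -0.267  0.989 -0.002 -0.367] [ 0.5231 -0.131   0.1077] [ 1.000e-04  1.300e-02  9.999e-01 -1.300e-03] [-3.4 -3.   7.8] 0.012003179649119365 40.916748046875
```

Emit:
carry_out([
  {"tx": 0, "ty": 0, "tz": 0, "wx": 0, "wy": 0, "wz": 0, "claw": -0.3},
  {"tx": 0, "ty": 0, "tz": 0, "wx": 0, "wy": 0, "wz": 0, "claw": -0.3},
  {"tx": 0, "ty": 0, "tz": 3, "wx": 0, "wy": 0, "wz": 0, "claw": -0.3},
  {"tx": 0, "ty": 0, "tz": 5, "wx": 0, "wy": 0, "wz": 0, "claw": -0.3},
  {"tx": -0.2, "ty": -5, "tz": 3, "wx": 0, "wy": 0, "wz": 0, "claw": -0.3},
  {"tx": 0, "ty": -4.9, "tz": 0, "wx": 0, "wy": 0, "wz": 0, "claw": -0.3},
  {"tx": 0, "ty": 0, "tz": 0, "wx": 0, "wy": 0, "wz": 0, "claw": -0.3},
])

```text
clock: 5.52
tcp_pos: [0.5216, -0.232, 0.2163]
orientation: [0.0, 0.015, 1.0, -0.0]
wrist_force: [-0.2, 0.1, -1.0]
finger_gap: 0.0558
grip_force: 0.0
```

```bash
python3 log.py; python3 - <<'E'
from h import *
from scipy.spatial.transform import Rotation as R
s=env.get_state();c=read_camera("wrist");cv2.imwrite("pics/w2.png",c["image"])
q=s["orientation"];T=np.eye(4);T[:3,:3]=R.from_quat(q[[1,2,3,0]]).as_matrix();T[:3,3]=s["tcp_pos"]
c["camera_from_world"]=np.linalg.inv(T@c["hand_eye"]);W=cloud(c).reshape(-1,3)
W2=cloud(read_camera("top")).reshape(-1,3)
def rep(n,lo,hi,W):
    w=W[((W>lo)&(W<hi)).all(1)]
    if len(w)<9:print(n,len(w));return
    m=w[:,:2].mean(0);r=cv2.minAreaRect(((w[:,:2]-m)*1000).astype(np.float32))
    print(n,len(w),w.mean(0).round(4),(np.array(r[0])/1000+m).round(4),np.round(r[1],1),round(r[2],1))
for w in(W,W2):
  rep("handle",[.47,-.19,.122],[.58,-.08,.136],w)
  rep("grip",[.47,-.26,.122],[.58,-.205,.136],w)
np.save("W2.npy",W2)
E
```

```text
5.525 [-0.559  0.309  0.003  1.264 -0.    -0.529] [ 0.5216 -0.232   0.2163] [ 5.000e-04  1.480e-02  9.999e-01 -4.000e-04] [-0.2  0.1 -1. ] 0.05583958031099417 0.0
handle 1467 [ 0.5251 -0.133   0.1274] [ 0.5282 -0.1321] [59.7 13.1] 0.1
grip 2381 [ 0.5191 -0.2315  0.1294] [ 0.5206 -0.2316] [21.2 61.5] 88.8
handle 115 [ 0.5269 -0.1309  0.1278] [ 0.5289 -0.1305] [12.3 57.4] 89.9
grip 0
```

View pics/w2.png

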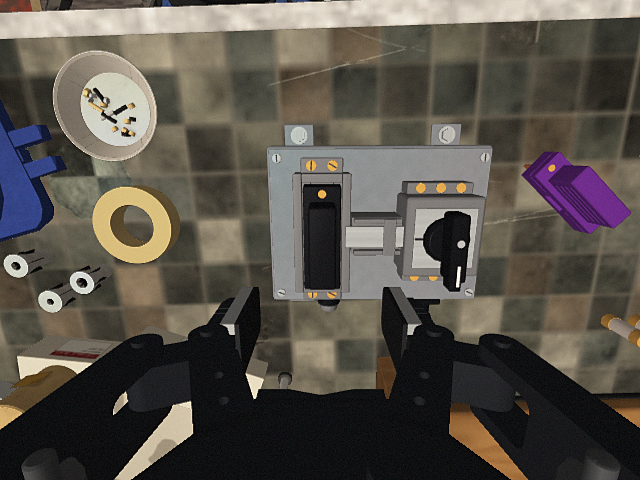

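The handle is off: its bar runs along x with the pointer at (458,285) toward the back, and the slide is clear. The carrier is at (322,240), centred at (0.5206, -0.2315). I'll lower, grip and draw.

Emit:
carry_out([
  {"tx": -0.1, "ty": 0, "tz": -4, "wx": 0, "wy": 0, "wz": -0.01, "claw": -0.3},
  {"tx": 0, "ty": 0, "tz": -4, "wx": 0, "wy": 0, "wz": -0.01, "claw": -0.3},
  {"tx": 0, "ty": 0, "tz": -2.3, "wx": 0, "wy": 0, "wz": 0, "claw": -0.2},
  {"tx": 0, "ty": 0, "tz": -1, "wx": 0, "wy": 0, "wz": 0, "claw": 0},
  {"tx": 0, "ty": 0, "tz": 0, "wx": 0, "wy": 0, "wz": 0, "claw": 1},
  {"tx": 0, "ty": 0, "tz": 0, "wx": 0, "wy": 0, "wz": 0, "claw": 1},
  {"tx": 0, "ty": 0, "tz": 0, "wx": 0, "wy": 0, "wz": 0, "claw": 1},
  {"tx": 0, "ty": 0, "tz": 0, "wx": 0, "wy": 0, "wz": 0, "claw": 1},
], newtons=60)

```text
clock: 6.62
tcp_pos: [0.5204, -0.2296, 0.1041]
orientation: [0.0, 0.023, 1.0, -0.001]
wrist_force: [-2.4, -3.4, 0.6]
finger_gap: 0.0189
grip_force: 60.2
```

```bash
python3 log.py
```

```text
6.625 [-5.560e-01  3.690e-01 -1.950e-01  1.005e+00 -1.000e-03 -5.100e-01] [ 0.5204 -0.2296  0.1041] [ 2.000e-04  2.310e-02  9.997e-01 -5.000e-04] [-2.4 -3.4  0.6] 0.01889426915910324 60.19259333610535
```

Emit:
carry_out([
  {"tx": 0, "ty": 0, "tz": 0.6, "wx": 0, "wy": 0, "wz": 0, "claw": 1},
  {"tx": 0, "ty": 0, "tz": 1, "wx": 0, "wy": 0, "wz": 0, "claw": 1},
  {"tx": 0, "ty": 0, "tz": 1, "wx": 0, "wy": 0, "wz": 0, "claw": 1},
  {"tx": 0, "ty": 0, "tz": 1, "wx": 0, "wy": 0, "wz": 0, "claw": 1},
  {"tx": 0, "ty": 0, "tz": 1.5, "wx": 0, "wy": 0, "wz": 0, "claw": 1},
  {"tx": 0, "ty": 0, "tz": 3, "wx": 0, "wy": 0, "wz": 0, "claw": 1},
  {"tx": 0, "ty": 0, "tz": 4, "wx": 0, "wy": 0, "wz": 0, "claw": 1},
  {"tx": 0, "ty": 0, "tz": 4, "wx": 0, "wy": 0, "wz": 0, "claw": 1},
])

```text
clock: 7.62
tcp_pos: [0.5202, -0.2286, 0.2664]
orientation: [0.0, 0.023, 1.0, 0.0]
wrist_force: [0.7, -0.4, -0.6]
finger_gap: 0.0193
grip_force: 60.0
```

```bash
python3 log.py
```

```text
7.625 [-5.560e-01  2.930e-01  1.040e-01  1.381e+00  1.000e-03 -5.100e-01] [ 0.5202 -0.2286  0.2664] [3.000e-04 2.280e-02 9.997e-01 1.000e-04] [ 0.7 -0.4 -0.6] 0.019313642071930405 59.965487122535706
```

Emit:
carry_out([
  {"tx": 0, "ty": 0, "tz": 3, "wx": 0.15, "wy": 0, "wz": 0, "claw": 1},
  {"tx": 0, "ty": 0, "tz": 3, "wx": 0.15, "wy": 0, "wz": 0, "claw": 1},
  {"tx": 0, "ty": 0, "tz": 2, "wx": 0.15, "wy": 0, "wz": 0, "claw": 1},
])

```text
clock: 8.0
tcp_pos: [0.5207, -0.2288, 0.3479]
orientation: [-0.003, 0.022, 0.974, 0.224]
wrist_force: [-0.5, 0.2, -1.2]
finger_gap: 0.0188
grip_force: 59.9
```

```bash
python3 log.py
```

```text
8.0 [-0.733  0.532  0.571  1.921  0.333 -0.741] [ 0.5207 -0.2288  0.3479] [-0.003   0.0218  0.9744  0.2239] [-0.5  0.2 -1.2] 0.018848865342883103 59.86416578292847
```

```bash
cat > kin.py <<'E'
from h import *
import json
from scipy.optimize import least_squares
from scipy.spatial.transform import Rotation as R
D=[json.loads(l) for l in open("log.txt")]
lo=np.array([-2.76,-.86,-1.03,-2.2,-1.47,-3.14]);hi=np.array([2.76,1.69,1.26,2.34,1.5,3.14])
ry=lambda a:R.from_euler("y",a).as_matrix()
rz=lambda a:R.from_euler("z",a).as_matrix()
def fk(p,q,sg,full=False):
    v=lambda i:np.array([p[i],0,p[i+1]])
    A=ry(q[1]);B=ry(q[1]-q[2]);C=ry(q[1]-q[2]+q[3])
    W=rz(q[0])@(np.array([0,p[0],p[1]])+A@v(2)+B@v(4))
    Rt=rz(q[0])@C@rz(sg*q[4])
    P=W+rz(q[0])@C@v(6)+Rt@np.array([p[8],0,0])
    return (P,Rt[:,0],W)
best=None
for sg in(1,-1):
    f=lambda p:np.concatenate([np.r_[(fk(p,q,sg)[0]-t)*300,(fk(p,q,sg)[1]-R.from_quat(np.r_[o[1:],o[0]]).as_matrix()[:,2])*30] for q,t,o in D]+[.003*(p-p0)])
    p0=np.array([.08,.2,0,.35,.35,0,.05,0,.25]);r=least_squares(f,p0)
    if best is None or r.cost<best[1].cost:best=(sg,r)
sg,r=best;p=r.x
if __name__=="__main__":
    print(sg,r.cost,p.round(3),[(1000*np.linalg.norm(fk(p,q,sg)[0]-t)).round(1) for q,t,o in D])
    az=np.radians(78.3)
    for az in np.radians([78.3,70,62]):
     t=np.array([np.cos(az),np.sin(az),0]);lens=np.array([.567,.245,.195])
     for dist in(.20,.16):
      for up in(.03,.06):
       C=lens-t*dist+[0,0,up];P=C-t*.027
       for q0 in([-.7,.5,.5,1.5,1],[-.7,.5,1,2.2,1.3],[-.9,.2,.2,.1,1.3],[-.9,0,-.3,.0,1.3]):
        s=least_squares(lambda x:np.r_[(fk(p,x,sg)[0]-P)*10,fk(p,x,sg)[1]-t],np.array(q0)*[1,1,1,1,sg*sg],bounds=(lo[:5],hi[:5]))
        if s.cost<1e-2:print(round(np.degrees(az)),dist,up,P.round(3),"cost %.1e"%s.cost,s.x.round(2),"W",fk(p,s.x,sg)[2].round(2))
E
python3 kin.py
```

```text
1 2.1065251449292636e-07 [0.08  0.233 0.    0.518 0.409 0.056 0.14  0.    0.3  ] [np.float64(0.0), np.float64(0.0), np.float64(0.0), np.float64(0.0), np.float64(0.0), np.float64(0.0), np.float64(0.0), np.float64(0.0), np.float64(0.0), np.float64(0.0)]
78 0.2 0.03 [0.521 0.023 0.225] cost 1.1e-29 [-0.68  0.92 -0.12  2.11  1.09] W [ 0.57 -0.36  0.23]
78 0.2 0.03 [0.521 0.023 0.225] cost 2.8e-21 [-0.68  0.92 -0.12  2.11  1.09] W [ 0.57 -0.36  0.23]
78 0.2 0.03 [0.521 0.023 0.225] cost 1.2e-30 [-0.68  0.92 -0.12  2.11  1.09] W [ 0.57 -0.36  0.23]
78 0.2 0.03 [0.521 0.023 0.225] cost 5.5e-31 [-0.68  0.92 -0.12  2.11  1.09] W [ 0.57 -0.36  0.23]
78 0.2 0.06 [0.521 0.023 0.255] cost 8.2e-31 [-0.68  0.87 -0.12  2.15  1.09] W [ 0.57 -0.36  0.26]
78 0.2 0.06 [0.521 0.023 0.255] cost 9.5e-22 [-0.68  0.87 -0.12  2.15  1.09] W [ 0.57 -0.36  0.26]
78 0.2 0.06 [0.521 0.023 0.255] cost 4.1e-19 [-0.68  0.87 -0.12  2.15  1.09] W [ 0.57 -0.36  0.26]
78 0.2 0.06 [0.521 0.023 0.255] cost 3.5e-23 [-0.68  0.87 -0.12  2.15  1.09] W [ 0.57 -0.36  0.26]
78 0.16 0.03 [0.529 0.062 0.225] cost 6.8e-27 [-0.61  0.
[... 3227 characters left out ...]

62 0.16 0.03 [0.479 0.08  0.225] cost 1.9e-24 [-0.71  0.77 -0.55  1.83  1.35] W [ 0.44 -0.28  0.23]
62 0.16 0.03 [0.479 0.08  0.225] cost 2.2e-30 [-0.71  0.77 -0.55  1.83  1.35] W [ 0.44 -0.28  0.23]
62 0.16 0.03 [0.479 0.08  0.225] cost 6.6e-20 [-0.71  0.77 -0.55  1.83  1.35] W [ 0.44 -0.28  0.23]
62 0.16 0.06 [0.479 0.08  0.255] cost 1.2e-27 [-0.71  0.71 -0.55  1.89  1.35] W [ 0.44 -0.28  0.26]
62 0.16 0.06 [0.479 0.08  0.255] cost 1.8e-22 [-0.71  0.71 -0.55  1.89  1.35] W [ 0.44 -0.28  0.26]
62 0.16 0.06 [0.479 0.08  0.255] cost 1.5e-21 [-0.71  0.71 -0.55  1.89  1.35] W [ 0.44 -0.28  0.26]
62 0.16 0.06 [0.479 0.08  0.255] cost 2.5e-23 [-0.71  0.71 -0.55  1.89  1.35] W [ 0.44 -0.28  0.26]
```

```bash
python3 - <<'E'
from kin import *
M=lambda o:R.from_quat(np.r_[o[1:],o[0]]).as_matrix()
rx=lambda a:R.from_euler("x",a).as_matrix()
base=lambda q:rz(q[0])@ry(q[1]-q[2]+q[3])@rz(sg*q[4])
def roll(q,Rm):
    m=base(q).T@Rm; return np.arctan2(m[2,0],m[1,0])
for q,t,o in D[-4:]:print("roll",roll(q,M(o)).round(3),"j5",round(q[5],3))
q,t,o=D[-1];Rm=M(o);c=q[5]-roll(q,Rm);x=np.array(q[:5]);t=np.array(t);n=8
dP=(np.array([.521,.023,.22])-t)/n;print("dP cm",dP*100*n, "tilt left",np.arcsin(-Rm[2,2]*-1) , Rm[:,2])
for i in range(n):
    t=t+dP;Rm=rz(-.204/n)@rx(1.12/n)@Rm
    s=least_squares(lambda x:np.r_[(fk(p,x,sg)[0]-t)*10,fk(p,x,sg)[1]-Rm[:,2]],x,bounds=(lo[:5],hi[:5]));j=roll(s.x,Rm)+c
    print(i,"%.0e"%s.cost,s.x.round(2),"j5",round((j+np.pi)%(2*np.pi)-np.pi,2),"max step",abs(s.x-x).max().round(2),"W",fk(p,s.x,sg)[2].round(2));x=s.x
print(Rm[:,2])
E
```

```text
roll -2.1 j5 -0.529
roll -2.081 j5 -0.51
roll -2.081 j5 -0.51
roll -2.311 j5 -0.741
dP cm [  0.02902038  25.18181053 -12.79203762] tilt left -1.1190579524245998 [ 0.00387396  0.436513   -0.89968961]
0 1e-30 [-0.74  0.55  0.5   1.93  0.44] j5 -0.77 max step 0.1 W [ 0.56 -0.4   0.71]
1 2e-30 [-0.75  0.57  0.41  1.94  0.54] j5 -0.8 max step 0.1 W [ 0.56 -0.41  0.66]
2 2e-19 [-0.75  0.6   0.32  1.94  0.64] j5 -0.85 max step 0.1 W [ 0.57 -0.42  0.61]
3 5e-20 [-0.75  0.63  0.23  1.95  0.73] j5 -0.91 max step 0.1 W [ 0.57 -0.42  0.54]
4 1e-20 [-0.74  0.68  0.14  1.96  0.83] j5 -0.99 max step 0.09 W [ 0.57 -0.42  0.47]
5 9e-21 [-0.73  0.74  0.06  1.98  0.91] j5 -1.09 max step 0.09 W [ 0.58 -0.41  0.4 ]
6 6e-19 [-0.71  0.83 -0.02  2.03  1.  ] j5 -1.23 max step 0.08 W [ 0.58 -0.39  0.32]
7 4e-29 [-0.67  0.93 -0.09  2.11  1.07] j5 -1.43 max step 0.11 W [ 0.58 -0.36  0.22]
[ 0.17382015  0.98477077 -0.00361623]
```

Emit:
carry_out([
  {"tx": 0, "ty": 3.1, "tz": -1.6, "wx": 0.14, "wy": 0, "wz": -0.03, "claw": 1},
  {"tx": 0, "ty": 3.1, "tz": -1.6, "wx": 0.14, "wy": 0, "wz": -0.03, "claw": 1},
  {"tx": 0, "ty": 3.1, "tz": -1.6, "wx": 0.14, "wy": 0, "wz": -0.03, "claw": 1},
  {"tx": 0, "ty": 3.1, "tz": -1.6, "wx": 0.14, "wy": 0, "wz": -0.03, "claw": 1},
  {"tx": 0, "ty": 3.1, "tz": -1.6, "wx": 0.14, "wy": 0, "wz": -0.03, "claw": 1},
  {"tx": 0, "ty": 3.1, "tz": -1.6, "wx": 0.14, "wy": 0, "wz": -0.03, "claw": 1},
])

```text
clock: 8.75
tcp_pos: [0.521, -0.0429, 0.2487]
orientation: [0.007, 0.103, 0.793, 0.601]
wrist_force: [0.2, -0.7, -2.4]
finger_gap: 0.0184
grip_force: 60.0
```

Emit:
carry_out([
  {"tx": 0, "ty": 3.1, "tz": -1.4, "wx": 0.14, "wy": 0, "wz": -0.03, "claw": 1},
  {"tx": 0, "ty": 3.1, "tz": -1.2, "wx": 0.14, "wy": 0, "wz": -0.03, "claw": 1},
  {"tx": 0, "ty": 0, "tz": 0, "wx": 0, "wy": 0, "wz": 0, "claw": 1},
  {"tx": 0, "ty": 0, "tz": 0, "wx": 0, "wy": 0, "wz": 0, "claw": 1},
])

```text
clock: 9.25
tcp_pos: [0.521, 0.0185, 0.2227]
orientation: [0.01, 0.126, 0.699, 0.704]
wrist_force: [1.0, 0.6, -1.5]
finger_gap: 0.0196
grip_force: 59.9
```

```bash
python3 log.py; python3 - <<'E'
from h import *
from scipy.spatial.transform import Rotation as R
o=env.get_state()["orientation"];print("toolz",R.from_quat(np.r_[o[1:],o[0]]).as_matrix()[:,2].round(3))
c=read_camera("scene");t=read_camera("top");W=cloud(t).reshape(-1,3)
for W in (W,cloud(c).reshape(-1,3)):
  w=W[((W>[.47,-.15,.122])&(W<[.58,-.1,.136])).all(1)];print("handle",len(w),w.min(0) if len(w) else 0,w.max(0) if len(w) else 0)
  w=W[((W>[.52,.2,.177])&(W<[.63,.31,.24])).all(1)];r=cv2.minAreaRect((w[:,:2]*1000).astype(np.float32));print("cam",len(w),w.mean(0),r)
a=cv2.resize(c["image"][100:340,170:490],(640,480));b=cv2.resize(t["image"][180:300,190:430],(640,320))
cv2.imwrite("pics/f1.png",cv2.resize(np.vstack([a,b]),(480,600)))
E
```

```text
9.25 [-0.686  0.919 -0.101  2.103  1.077 -1.389] [0.521  0.0185 0.2227] [0.0096 0.1263 0.6989 0.7039] [ 1.   0.6 -1.5] 0.019598759000877014 59.892250299453735
toolz [ 0.191  0.982 -0.009]
handle 0 0 0
cam 280 [0.56819037 0.25173984 0.21041173] ((568.9586791992188, 249.7696533203125), (34.10337829589844, 43.903533935546875), 73.76063537597656)
handle 63 [ 0.49697836 -0.14008512  0.12212413] [ 0.55378618 -0.12491604  0.12923181]
cam 177 [0.5624624  0.24959014 0.20120911] ((563.2535400390625, 251.3718719482422), (35.6892204284668, 41.67158126831055), 46.688087463378906)
```

View pics/f1.png

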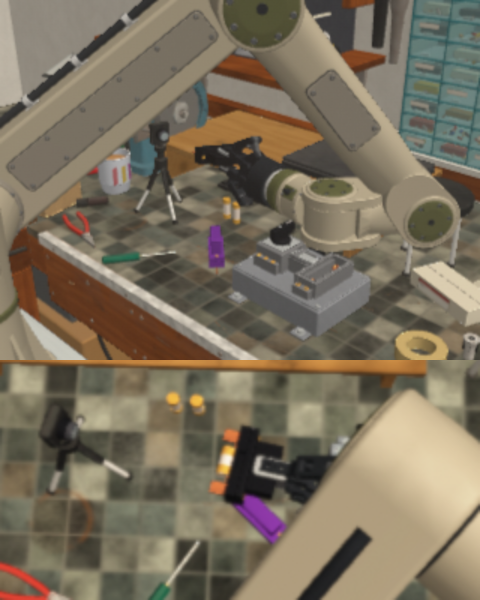

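The carrier is out, with its blades facing the tripod lens from about 20 cm. It is held square with nothing else touching, the tripod hasn't moved, and the handle bar still runs along x (off). Handing in.

```bash
python3 -c "
from h import *
s=env.get_state();print(abs(s['qvel']).max(),s['grip_force'])
print(env.hand_in())"
```

```text
0.015609115257703728 59.88589525222778
the job is handed in; nothing more can be done
None
```

I turned the isolator to off, drew the fuse carrier, and handed the job in with it held still about 20 cm from the tripod lens, blades and fuse link facing it and about 3 cm above lens height; no verdict came back.

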